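# Load the vial rack into the analyser lane

## Task

Slide the white vial rack along the steel bed and straight down the lane between the two guide rails until it is fully home against the end stop, then press the green load key all the way down and let go. The samples have settled, so push gently on the rack's body with the fingertips, keep it flat on the bed (do not lift or tip it), do not touch the vials, and let neither the rack nor the robot touch either rail. Leave the other things on the bench where they stand.

Things in the scene. Friction and masses are not known exactly. Their poses are not given: they have to be found in the camera images.
- loader: Fixed bench-top analyser with its loading lane. Origin: on the work surface, on the lane's centre line, under the face of the end stop. +x is the loading direction (towards the cream housing), +y the key side, z up. Steel bed x -400 to 70, y -100 to 100 mm, its top 8 mm up; open from x = -400 to -201 mm, where the rack starts. Housing 340 mm wide, 200 mm high, begins at x = 70 mm.
- rail_left: Left guide rail, aluminium with a blue flared tip, fixed (same origin and axes as loader). Straight part x -170 to 0, y 50 to 62 mm, its top 32 mm above the work surface; the blue tip flares outward, to y 64 to 75 mm at its end, x = -202 mm.
- rail_right: Right guide rail, mirror image of the left one (y -62 to -50 mm; same origin and axes as loader). The straight lane is 100 mm wide.
- stop: End stop, a dark steel bar with yellow spots across the end of the lane, y -48 to 48 mm, from 8 to 24 mm above the work surface, fixed; its face towards the rack lies at x = 0 of loader (same origin and axes).
- rack: Loose white rack, a block 128 mm long (its x), 85 wide (y), 60 high, 0.3 to 0.6 kg; origin at the centre of its underside. Starts on the open bed, lengthways to the lane within 12 degrees and up to 22 mm off its centre line. Home, its centre is 64 mm before the stop's face, 7.5 mm free on either side. It slides with a few newtons of friction and stops when not pushed.
- vial_caps: The 12 blue-capped amber vials fixed in the rack (4 along x at 27 mm, 3 along y at 26 mm; caps 21 mm across), same origin as rack: the caps stand from 60 to 76 mm above the rack's underside, at least 13 mm inside its ends and 6 mm inside its sides.
- load_key (a joint): Green round load key (30 mm across) in a black housing on the console; 0 is up, 0.006 m is fully down; it springs back, full press takes about 4 N. It counts as pressed beyond 0.004 m.
- load_key_top (a point): Centre of the top face of the green load key, which faces up; pressed straight down. It lies at x = -30, y = 102 mm of loader. The cream console under it: x -75 to 70, y 72 to 132 mm of loader, 45 mm high. Opposite stands a grey code reader: x -55 to -5, y -103 to -69 mm, 55 mm high.
- vial_a: Spare amber vial with blue cap, 22 mm across, 58 mm high, upright on the bench beside the lane; origin at the centre of its foot. Leave alone.
- vial_b: A second spare vial, like vial_a. Leave alone.
- wipes: White wipes tub with blue label, 90 mm across, 180 mm high, origin under its centre. Leave alone.
- reagent: Amber reagent bottle with red cap, 72 mm across, 160 mm high, origin under its centre. Leave alone.
- beaker: Empty glass beaker, 72 mm across, 95 mm high, origin under its centre. Leave alone.
- timer: Yellow bench timer, 65 x 65 x 22 mm, origin under its centre. Leave alone.
- tip_box: Blue pipette-tip box, 85 x 122 x 54 mm, origin under its centre. Leave alone.

How it is judged:
By the outcome, as a careful person would: the job done as asked, in the order asked, and still so for the second after the job is handed in, with the robot touching nothing.
It also fails if it takes over 72 s, if anything falls off the work surface, if the arm or the gripper's body presses on something with over 40 N, if the wrist force passes 120 N, or if a joint passes its speed limit or range.

## Robot

A 6-joint arm with a two-finger parallel gripper is mounted at the origin on the work surface. World frame = base frame: x ahead of the robot, y to its left, z up, the work surface at z = 0. Lengths are in m, angles in rad, forces in N, time in s.
With the tool pointing down it reaches from about 0.3 to 0.825 m from the base axis. Payload 5.4 kg.
Tool frame: the origin (TCP) lies at the very end of the fingers, on their centre line; the grasp point (between the pads) lies 19 mm behind it; z points along the fingers, y is the line along which they close (so a half turn about z gives the same grasp; the last joint's range is limited). The gripper opens to 92 mm and grips with 3 to 60 N. Pads are 20 mm wide; open, the fingers measure 128 mm over their backs; the gripper's body (75 mm by 189 mm) begins 69 mm behind the grasp point.
Start: joints at [-1.326, 0.158, 1.597, -0, 1.386, -0.21], TCP at [0.253, -0.517, 0.215] pointing down, gripper open.
Joint ranges: [-2.91, 2.91], [-0.94, 2.29], [0.18, 2.7], [-1.29, 4.43], [0.17, 2.64], [-3, 3]. Speed limits (rad/s): [2.57, 2.57, 3.14, 3.14, 3.14, 3.14].

## Interface

Orientations are given as a rotation vector (axis times angle).
In Python, from workcell import bot gives the robot as it stands. Calls block until the motion is done:
- bot.goto(position, orientation): joint-space move of the TCP to a pose.
- bot.line_to(position, rot=None, max_speed=0.15): straight line of the TCP; rot=None keeps the orientation; max_speed is the mean speed in m/s.
- bot.set_joints(angles): joint-space move.
- bot.set_gripper(opening, newtons=None): opening from 0.0 (shut) to 1.0 (fully open); newtons is the grip in N (None keeps the last); returns when the fingers have stopped.
- bot.hold(seconds).
- bot.inverse_kinematics(position, orientation): joint angles nearest the present ones, or None.
- bot.read_camera(name): name is "scene" or "side" or "wrist"; returns a dict with "pixels" (384x512x3 uint8, blue, green, red), "fx", "fy", "cx", "cy" (pixels), "k1" (the pictures are not rectified: a ray, as slopes to the right and down, at radius r is drawn at 1 + k1 r^2 times it, then the intrinsics apply), "R" (3x3) and "t" (3): a world point X has camera coordinates R X + t. Camera axes: x right, y down, z forward; pixel columns grow to the right and rows downward; lengths in m; the calibration is good to about 2 mm. A picture is of the moment at which its call begins. There is no depth.
A pose or a line that the arm cannot do raises bot.MotionError and nothing moves.
- bot.job_done(): hands the job in; it is judged then, once.
Readings, each from a call of its own:
- bot.current_clock(): time.
- bot.current_joints(): joint angles.
- bot.current_joint_vel(): joint speeds.
- bot.current_effort(): joint torques, N m.
- bot.current_ee_pos(): TCP position.
- bot.current_tool_rot(): TCP orientation.
- bot.current_contact_force(): force on the tool from outside, world axes, zero at the start.
- bot.current_ft_torque(): the same for the moment, N m.
- bot.current_opening(): opening from 0.0 (shut) to 1.0 (fully open).
- bot.current_grip_force(): force on a finger pad.
Only numpy, scipy, OpenCV 4.12 (cv2) and the standard library are available. Lean on these libraries where they do the work, as an engineer would, in place of code of your own. Each camera call takes 0.05 s, during which the arm holds its last target. There are 200 camera calls.

## Working session

There is one attempt and no reset: what is moved stays moved. The work goes in short steps, each a Python script; the robot and the scene stay as the last script left them, time stands still between calls to the robot, and variables do not carry over. Pictures are saved under pics/ and viewed, at most 10 in all, crops included, and the job is handed in when it is done.

```bash
mkdir -p pics; python3 - <<'E'
from workcell import bot
import cv2,pickle
for n in ("scene","side"):
    c=bot.read_camera(n); pickle.dump(c,open(n+".pkl","wb")); cv2.imwrite(f"pics/{n}0.png",cv2.resize(c["pixels"],(800,600),interpolation=cv2.INTER_CUBIC))
    print(n,c["fx"],c["k1"],-c["R"].T@c["t"])
E
```

```text
scene 454.68875331067846 -0.09171131204006007 [1.13549594 0.41537157 0.78408727]
side 453.20958089394446 -0.18454404725177087 [ 0.07950352 -1.23068527  0.8009897 ]
```

View pics/scene0.png

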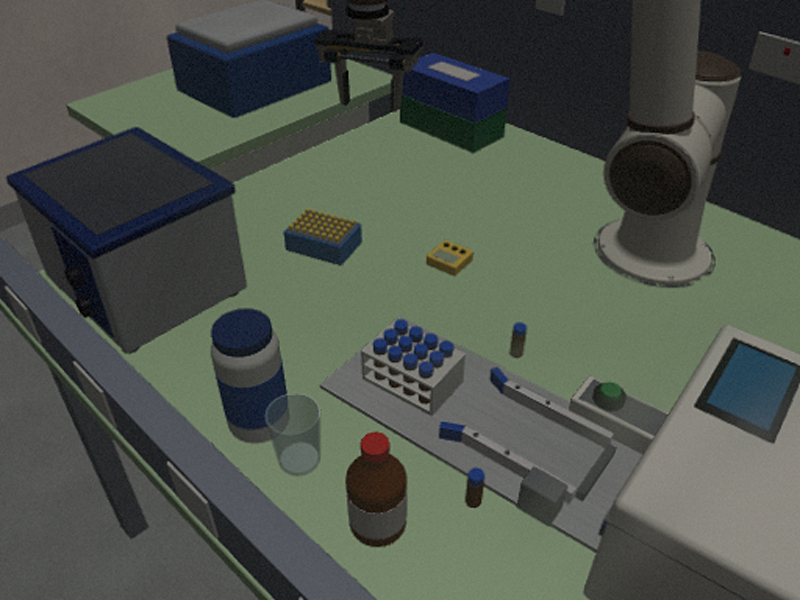

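View pics/side0.png

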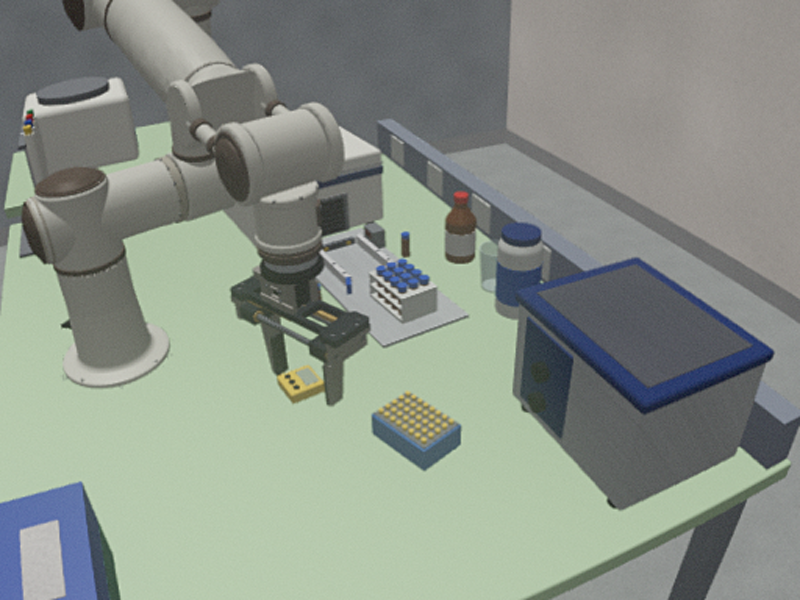

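The scene view shows the rack at about (412,365), the bed corner at (321,385), the blue rail tips at (500,380) and (452,431), and the key at (609,393). The side view shows the rack at (402,290). I'll enlarge the scene view to pick points.

```bash
python3 - <<'E'
import cv2,pickle
c=pickle.load(open("scene.pkl","rb"))["pixels"]
cv2.imwrite("pics/crop1.png",cv2.resize(cv2.convertScaleAbs(c[196:356,200:413],alpha=1.5),(800,600),interpolation=cv2.INTER_CUBIC))
E
```

```text
(no output)
```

View pics/crop1.png

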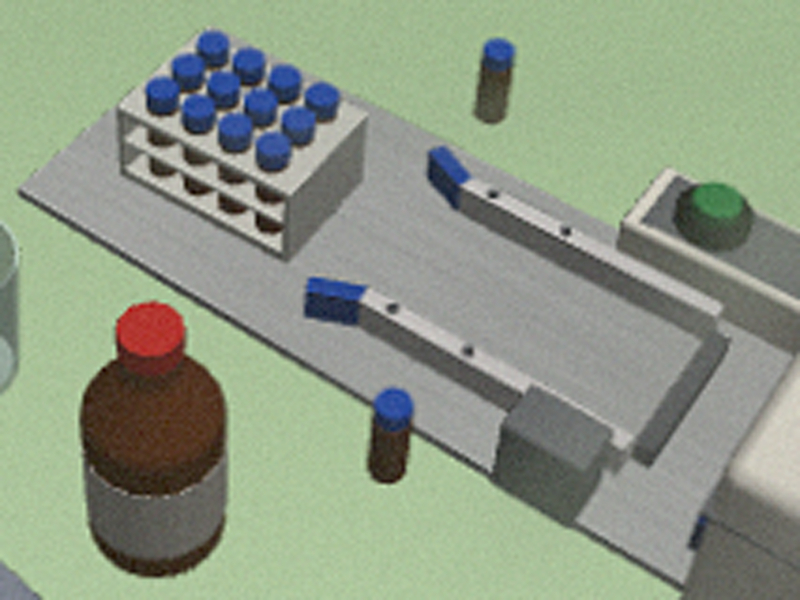

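The crop shows the bed corner at (20,190), the rail tips at (440,150) and (307,290), the key top at (718,202) and the rack's near top edge from (118,107) to (288,192). Next I'll fit the loader and rack poses to the picked points.

```bash
cat > h.py <<'E'
import numpy as np
from scipy.optimize import least_squares
def proj(c,X):
    q=np.atleast_2d(X)@c["R"].T+c["t"]; s=q[:,:2]/q[:,2:]
    s=s*(1+c["k1"]*(s**2).sum(1,keepdims=True))
    return s*[c["fx"],c["fy"]]+[c["cx"],c["cy"]]
def place(p,L):
    L=np.atleast_2d(L).astype(float); co,si=np.cos(p[2]),np.sin(p[2])
    return np.c_[p[0]+co*L[:,0]-si*L[:,1],p[1]+si*L[:,0]+co*L[:,1],L[:,2]]
def fit(c,L,px,p0):
    r=least_squares(lambda p:(proj(c,place(p,L))-px).ravel(),p0,loss="soft_l1",x_scale=[.01,.01,.05])
    return r.x,proj(c,place(r.x,L))-px
def ray(c,px,z):
    r=least_squares(lambda p:(proj(c,[p[0],p[1],z])-px).ravel(),[.5,.2]); return r.x
E
python3 - <<'E'
from h import *
import pickle
np.set_printoptions(precision=4,suppress=True)
c=pickle.load(open("scene.pkl","rb"))
cr=lambda a:np.array(a,float)[:,:2]/[3.756,3.75]+[200-.37,196-.37]
LP=[(-400,-100,8,20,190),(-202,64,32,430,153),(-202,75,32,446,148),(-170,62,32,470,177),(0,62,32,722,306),(0,50,32,712,322),
(-202,-75,32,305,298),(-202,-64,32,308,279),(-170,-50,32,370,289),(-55,-69,55,535,386),(-55,-103,55,500,437),(-5,-69,55,612,434),(-5,-103,55,580,458),
(-75,132,45,668,170),(-75,72,45,620,222)]
LP=np.array(LP,float)
best=min((fit(c,LP[:,:3]/1e3,cr(LP[:,3:]),[.5,.2,a]) for a in np.arange(-3,3,.7)),key=lambda t:abs(t[1]).sum())
lo=best[0];print("loader",lo);print(best[1].T)
RP=[(-64,-42.5,68,118,107),(64,-42.5,68,288,192),(64,42.5,68,368,118),(64,-42.5,8,288,260),(-64,-42.5,8,122,172)]
caps=[[(163,90),(199,108),(236,127),(273,147)],[(188,66),(224,84),(261,102),(298,121)],[(213,43),(249,61),(285,80),(322,97)]]
for j in range(3):
  for i in range(4): RP.append(((i-1.5)*27,(j-1)*26,84)+caps[j][i])
RP=np.array(RP,float)
ra,res=fit(c,RP[:,:3]/1e3,cr(RP[:,3:]),[lo[0],lo[1]-.2,lo[2]]);print("rack",ra);print(res.T)
inv=lambda w:np.array([[np.cos(lo[2]),np.sin(lo[2])],[-np.sin(lo[2]),np.cos(lo[2])]])@(np.array(w)-lo[:2])
print("rack in loader",inv(ra[:2]),np.degrees(ra[2]-lo[2]))
for k in (.045,.05,.055,.06,.065): print("key z",k,inv(ray(c,cr([(718,202)])[0],k)))
sc=lambda u,v:np.array([u,v])/1.5625
for n,u,v,z in (("vial_a",519,326,.058),("vial_b",476,474,.058),("wipes",242,327,.18),("reagent",375,440,.16),("beaker",294,410,.095),("timer",450,255,.022)):
  w=ray(c,sc(u,v),z);print(n,w,inv(w))
np.save("lo.npy",lo);np.save("ra.npy",ra)
E
```

```text
loader [ 0.546   0.1993 -4.6112]
[[-0.9922 -0.2464 -1.9754  0.4108  1.2904  1.5119 -2.01    0.1864 -0.3796
  -0.8174 -0.3914  1.1669  1.1157 -0.1251  0.3428]
 [-0.3206  0.1485 -1.153   0.3171  0.9978  0.2389 -2.1682 -0.1986  0.2001
  -0.054  -2.3351 -0.117   5.3928 -0.9657  0.6476]]
rack [ 0.5833 -0.0919 -4.5863]
[[-0.5647  0.3294  0.366  -0.4297 -0.6864 -0.1121 -0.1475 -0.2118 -0.033
   0.2103  0.111  -0.0238  0.0775  0.3217  0.1569  0.2163  0.2389]
 [ 0.0402  1.849  -0.4371  2.2328  1.1232 -0.3319 -0.2039 -0.2242 -0.3901
  -0.1391 -0.1638 -0.0752 -0.1378 -0.0267 -0.1971 -0.526  -0.2108]]
rack in loader [-0.2934 -0.0076] 1.4279590552220203
key z 0.045 [-0.0374  0.1235]
key z 0.05 [-0.0361  0.1186]
key z 0.055 [-0.0348  0.1136]
key z 0.06 [-0.0335  0.1087]
key z 0.065 [-0.0322  0.1037]
vial_a [ 0.4195 -0.0205] [-0.2059  0.148 ]
vial_b [0.6809 0.1076] [-0.1048 -0.1249]
wipes [ 0.7876 -0.2023] [-0.4239 -0.1998]
reagent [0.7868 0.0398] [-0.183  -0.2234]
beaker [ 0.7885 -0.1093] [-0.3315 -0.2101]
timer [ 0.3131 -0.2508] [-0.4242  0.2772]
```

The rack fits well, to under 0.3 px on the caps. The loader needs tightening, so I'll take wrist views from above.

```bash
cat >> h.py <<'E'
from scipy.spatial.transform import Rotation as Ro
def down(yaw,s=1):  # tool y along s*loader-y of a frame with this yaw
    y=s*np.array([-np.sin(yaw),np.cos(yaw),0]); z=np.array([0,0,-1.]); return Ro.from_matrix(np.c_[np.cross(y,z),y,z]).as_rotvec()
E
python3 - <<'E'
from h import *
from workcell import bot
import cv2,pickle
lo=np.load("lo.npy")
p=place(lo,[-.19,0,.42])[0]
for s in (1,-1): print(s,bot.inverse_kinematics(p,down(lo[2],s)), bot.inverse_kinematics(place(lo,[-.03,.102,.15])[0],down(lo[2],s)))
ok=[s for s in (1,-1) if bot.inverse_kinematics(p,down(lo[2],s)) is not None]
s=min(ok,key=lambda s:abs(bot.inverse_kinematics(p,down(lo[2],s))[5]))
t=bot.current_ee_pos(); bot.line_to([t[0],t[1],.38],max_speed=.25)
bot.goto(p,down(lo[2],s)); print(s,bot.current_clock())
c=bot.read_camera("wrist"); pickle.dump(c,open("wrist1.pkl","wb"))
print(proj(c,place(lo,[[0,0,.008],[-.29,0,.008]])))
cv2.imwrite("pics/wrist1.png",cv2.resize(cv2.convertScaleAbs(c["pixels"],alpha=1.3),(800,600),interpolation=cv2.INTER_CUBIC))
E
```

```text
1 [-1.95605064e-01  8.97699259e-02  1.27413712e+00 -4.44089210e-16
  1.77768561e+00  2.84477742e+00] None
-1 [-1.95605064e-01  8.97699259e-02  1.27413712e+00 -4.44089210e-16
  1.77768561e+00 -2.96815229e-01] [ 8.64115447e-02 -4.38929431e-02  1.94027597e+00 -4.44089210e-16
  1.24520963e+00 -1.47986206e-02]
-1 3.1
[[252.77401526  47.04308968]
 [253.03513772 199.4142713 ]]
```

View pics/wrist1.png

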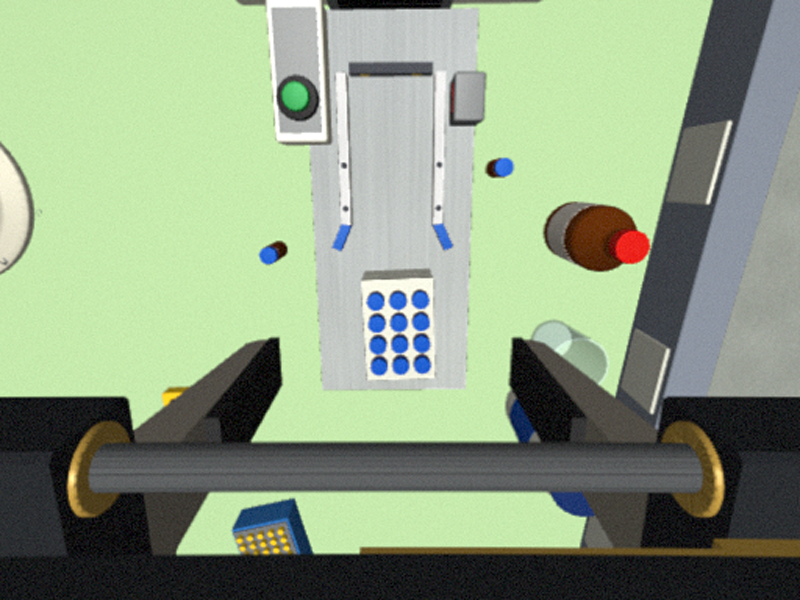

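The wrist view shows the whole lane from above: rack at (398,330), rail tips at (342,237) and (443,237), stop at (390,68), key at (295,97). I'll enlarge the lane.

```bash
python3 - <<'E'
import cv2,pickle
c=pickle.load(open("wrist1.pkl","rb"))["pixels"]
a=cv2.resize(cv2.convertScaleAbs(c[0:130,165:325],alpha=1.2),(800,650),interpolation=cv2.INTER_CUBIC)
b=cv2.resize(cv2.convertScaleAbs(c[130:255,185:315],alpha=1.2),(624,600),interpolation=cv2.INTER_CUBIC)
cv2.imwrite("pics/w1a.png",a[:600]);cv2.imwrite("pics/w1b.png",b)
E
```

```text
(no output)
```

View pics/w1a.png

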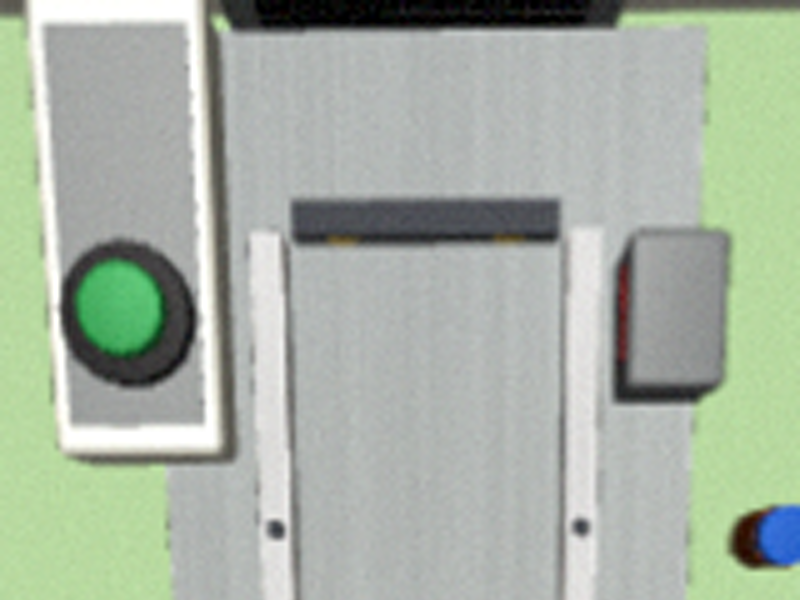

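View pics/w1b.png

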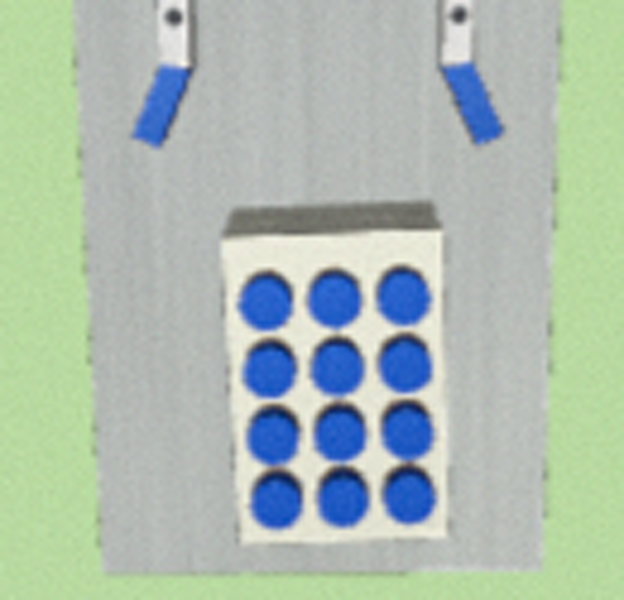

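The crops give clean corners: stop face from (291,236) to (559,236), rail ends, the rail kinks at about y=66 in the second crop, and the rack's top corners at (222,240), (441,231), (447,536) and (243,544). I'll fit again.

```bash
python3 - <<'E'
from h import *
from workcell import bot
import pickle
np.set_printoptions(precision=4,suppress=True)
c=pickle.load(open("wrist1.pkl","rb"))
A=lambda u,v:((u+.5)/5-.5+165,(v+.5)/5-.5)
B=lambda u,v:((u+.5)/4.8-.5+185,(v+.5)/4.8-.5+130)
LP=np.array([(0,48,24)+A(291,236),(0,-48,24)+A(559,236),(0,62,32)+A(250,232),(0,50,32)+A(282,233),(0,-50,32)+A(568,229),(0,-62,32)+A(602,229),
(-55,-69,55)+A(631,386),(-55,-103,55)+A(722,386),(-75,132,45)+A(62,454),(-75,72,45)+A(226,450),
(-170,62,32)+B(159,66),(-170,50,32)+B(190,68),(-170,-50,32)+B(442,66),(-170,-62,32)+B(473,65),(-400,100,8)+B(104,574),(-400,-100,8)+B(541,569)],float)
lo0=np.load("lo.npy");ra0=np.load("ra.npy")
lo,r=fit(c,LP[:,:3]/1e3,LP[:,3:],lo0);print("loader",lo);print(r.T)
caps=[[(266,299),(334,297),(404,294)],[(271,367),(338,364),(405,362)],[(274,435),(340,432),(407,430)],[(277,499),(343,496),(409,494)]]
RP=[(64,42.5,68)+B(222,240),(64,-42.5,68)+B(441,231),(-64,42.5,68)+B(243,544),(-64,-42.5,68)+B(447,536)]
for i in range(4):
  for j in range(3): RP.append(((1.5-i)*27,(1-j)*26,84)+B(*caps[i][j]))
RP=np.array(RP)
ra,r=fit(c,RP[:,:3]/1e3,RP[:,3:],ra0);print("rack",ra);print(r.T)
inv=lambda w:np.array([[np.cos(lo[2]),np.sin(lo[2])],[-np.sin(lo[2]),np.cos(lo[2])]])@(np.array(w)-lo[:2])
print(inv(ra[:2]),np.degrees(ra[2]-lo[2]))
for k in (.05,.055,.06,.065,.07): print(k,inv(ray(c,A(121,307),k)))
np.save("lo1.npy",lo);np.save("ra1.npy",ra)
E
```

```text
loader [ 0.541   0.1963 -4.6059]
[[-0.02    0.4074 -0.2767  0.1804  0.1168  0.1783 -0.8272  0.7337 -1.3188
  -0.2736  0.3135  0.1631  0.2257  0.0791 -0.496   0.2526]
 [-0.1343 -0.5527 -0.3369 -0.5781 -0.2208 -0.286   0.2729  0.081   0.2377
   0.8578  0.4297 -0.0291  0.0085  0.168   0.1031  0.5373]]
rack [ 0.5796 -0.0924 -4.5709]
[[-0.2593  0.4615 -0.6155  0.6323 -0.1337  0.1282 -0.0111 -0.3885 -0.1008
   0.202  -0.2472  0.0719  0.1976 -0.1255  0.0221  0.1842]
 [-1.7273 -1.7673 -0.6141 -0.6507  0.2163  0.0445  0.0805  0.3549  0.4059
   0.2491  0.1378  0.2026  0.0608  0.4145  0.4926  0.3651]]
[-0.2913 -0.0077] 2.002501385049368
0.05 [-0.0275  0.1046]
0.055 [-0.0284  0.1036]
0.06 [-0.0292  0.1026]
0.065 [-0.03    0.1016]
0.07 [-0.0309  0.1006]
```

```bash
python3 - <<'E'
from h import *
from workcell import bot
import cv2,pickle
ra=np.load("ra1.npy")
bot.goto(place(ra,[0,0,.25])[0],down(ra[2],-1))
bot.line_to(place(ra,[0,0,.11])[0],max_speed=.15)
c=bot.read_camera("wrist"); pickle.dump(c,open("wrist2.pkl","wb")); print(bot.current_clock(),bot.current_contact_force(),bot.current_ee_pos()-place(ra,[0,0,.11])[0])
# project rack corners and caps with model
P=proj(c,place(ra,[[64e-3,42.5e-3,.068],[64e-3,-42.5e-3,.068],[-64e-3,42.5e-3,.068],[-64e-3,-42.5e-3,.068],[0,.0425,.068],[0,-.0425,.068],[0,.046,.11],[0,-.046,.11]]));print(P*1.5625)
im=cv2.resize(cv2.convertScaleAbs(c["pixels"],alpha=1.2),(800,600),interpolation=cv2.INTER_CUBIC)
for p in P: cv2.circle(im,tuple(int(v) for v in p*1.5625),3,(0,0,255),1)
cv2.imwrite("pics/w2.png",im)
E
```

```text
5.1 [ 0.82650894 -0.03591006  0.13124902] [ 0.00099139 -0.00030249  0.00144915]
[[300.38345985 192.99334456]
 [486.14432427 192.94067766]
 [313.0342675  441.80841603]
 [474.06893779 441.55208805]
 [307.26545889 326.24086706]
 [479.57481129 326.07123739]
 [279.32104419 358.67718654]
 [507.29865639 358.41368025]]
```

View pics/w2.png

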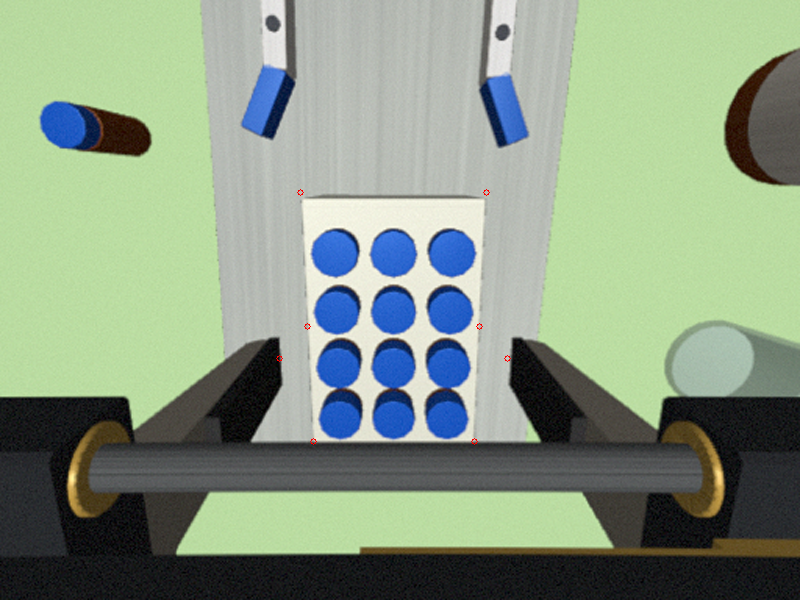

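The predicted corners match the rack edges (302/487 against 300/486), and the rack is centred between the fingers (281/511). Now I'll descend around it, align it to the lane with a light squeeze, and release.

```bash
python3 - <<'E'
from h import *
from workcell import bot
import cv2,pickle
np.set_printoptions(precision=4,suppress=True)
lo=np.load("lo1.npy");ra=np.load("ra1.npy")
ok=True
for z in (.09,.075,.06,.05,.042):
    bot.line_to(place(ra,[0,0,z])[0],max_speed=.08)
    f=np.array(bot.current_contact_force()); 
    if np.linalg.norm(f-[.83,-.04,.13])>2.5: print("contact",z,f); ok=False; break
if ok:
    bot.set_gripper(.86,newtons=8); print("grip",bot.current_opening()*92,bot.current_grip_force(),bot.current_contact_force())
    d=place(lo,[-.291,0,.042])[0]
    bot.line_to(d,down(lo[2],-1),max_speed=.02); print(bot.current_contact_force(),bot.current_ee_pos()-d)
    bot.set_gripper(1.0); bot.hold(.2); print(bot.current_contact_force())
    bot.line_to(place(lo,[-.291,0,.12])[0],max_speed=.08)
    bot.line_to(place(lo,[-.291,0,.25])[0],max_speed=.2)
    bot.goto(place(lo,[-.19,0,.42])[0],down(lo[2],-1))
    c=bot.read_camera("wrist"); pickle.dump(c,open("wrist3.pkl","wb"))
    cv2.imwrite("pics/w3.png",cv2.resize(cv2.convertScaleAbs(c["pixels"][130:255,185:315],alpha=1.2),(624,600),interpolation=cv2.INTER_CUBIC))
print(bot.current_clock())
E
```

```text
grip 84.8879509495818 7.999795228242874 [ 0.9998  1.03   -1.1928]
[-0.9785 -0.4779  1.2417] [-0.0004 -0.      0.    ]
[ 0.2876  0.3622 -0.306 ]
10.7917
```

View pics/w3.png

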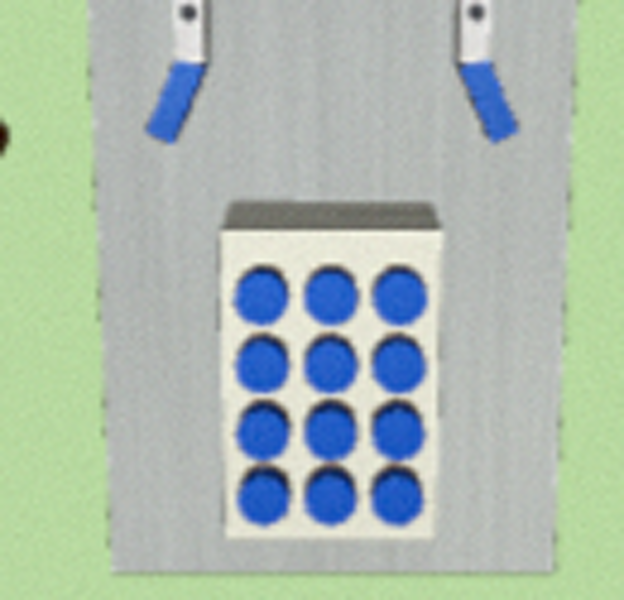

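The rack is now centred (its middle at 331 against 332 for the lane) and parallel to the lane. Next I'll push from behind with both fingertips, watching the force.

```bash
python3 - <<'E'
from h import *
from workcell import bot
import cv2,pickle
np.set_printoptions(precision=3,suppress=True)
lo=np.load("lo1.npy"); o=down(lo[2],-1); Z=.024
ax=np.array([np.cos(lo[2]),np.sin(lo[2]),0])
ay=np.array([-ax[1],ax[0],0])
P=lambda x,z=Z:place(lo,[x,0,z])[0]
bot.set_gripper(.5)
bot.goto(P(-.39,.2),o); bot.line_to(P(-.39),max_speed=.1)
f0=np.array(bot.current_contact_force())
F=lambda:(lambda f:(-f@ax,f@ay,f[2]))(np.array(bot.current_contact_force())-f0)
bot.line_to(P(-.372),max_speed=.04); print("pre",np.array(F()))
for x in np.arange(-.352,-.151,.02):
    bot.line_to(P(x),max_speed=.04); f=np.array(F()); print(round(x,3),f)
    if np.linalg.norm(f)>8: print("STOP");break
print(bot.current_clock())
c=bot.read_camera("wrist"); pickle.dump(c,open("wrist4.pkl","wb"))
cv2.imwrite("pics/w4.png",cv2.resize(cv2.convertScaleAbs(c["pixels"],alpha=1.2),(800,600),interpolation=cv2.INTER_CUBIC))
E
```

```text
pre [ 1.019  0.718 -1.512]
-0.352 [ 0.324  0.672 -1.073]
-0.332 [ 1.086  0.411 -1.151]
-0.312 [ 0.306  0.879 -0.606]
-0.292 [ 1.58  -0.482 -0.936]
-0.272 [ 0.745  0.345 -0.893]
-0.252 [ 0.99   0.614 -0.952]
-0.232 [ 1.302 -0.023 -0.68 ]
-0.212 [0.998 1.252 0.148]
-0.192 [ 0.396 -0.206 -0.684]
-0.172 [ 1.162 -0.088 -0.963]
-0.152 [ 0.967  1.146 -0.912]
22.4
```

View pics/w4.png

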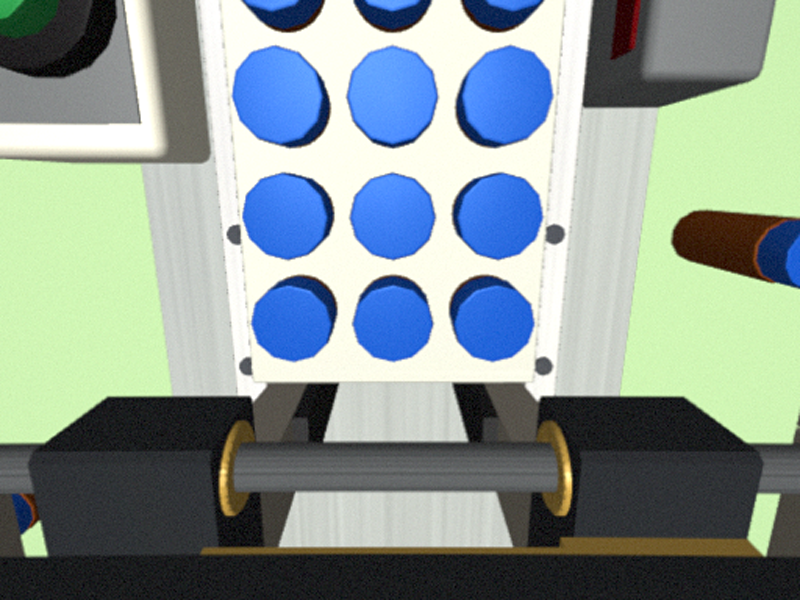

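The rack is well centred in the lane (edges about symmetric around the dot pairs). I'll finish the slide in small steps until the end stop resists.

```bash
python3 - <<'E'
from h import *
from workcell import bot
import cv2,pickle
np.set_printoptions(precision=3,suppress=True)
lo=np.load("lo1.npy"); ax=np.array([np.cos(lo[2]),np.sin(lo[2]),0])
P=lambda x,z=.024:place(lo,[x,0,z])[0]
F=lambda:-np.array(bot.current_contact_force())@ax
bot.line_to(P(-.143),max_speed=.03)
x=-.143; h=[]
while x<-.128:
    x+=.0007; bot.line_to(P(x),max_speed=.02); f=np.mean([F() for _ in range(3)]); h.append((round(x,4),round(f,2)))
    if f>6: break
print(h[-8:],(np.array(bot.current_ee_pos())-P(x))@ax,bot.current_clock())
E
```

```text
[(-0.1416, np.float64(2.26)), (-0.1409, np.float64(2.62)), (-0.1402, np.float64(2.18)), (-0.1395, np.float64(1.57)), (-0.1388, np.float64(2.0)), (-0.1381, np.float64(2.32)), (-0.1374, np.float64(5.63)), (-0.1367, np.float64(8.33))] -0.001371629975297396 25.15
```

Contact with the stop came at x = -0.1375, where -0.138 was expected, so the rack is home. Now I'll back off and press the key with one open fingertip, which is narrower than the key's rim. The second finger hangs outside the console.

```bash
python3 - <<'E'
from h import *
from workcell import bot
import cv2,pickle
np.set_printoptions(precision=3,suppress=True)
lo=np.load("lo1.npy"); o=down(lo[2],-1)
P=lambda x,y,z:place(lo,[x,y,z])[0]
bot.line_to(P(-.17,0,.024),max_speed=.05)
bot.line_to(P(-.17,0,.2),max_speed=.15)
bot.set_gripper(1.0)
bot.goto(P(-.03,.155,.2),o)
c=bot.read_camera("wrist"); pickle.dump(c,open("wrist5.pkl","wb"))
cv2.imwrite("pics/w5.png",cv2.resize(cv2.convertScaleAbs(c["pixels"],alpha=1.2),(800,600),interpolation=cv2.INTER_CUBIC))
bot.line_to(P(-.03,.155,.085),max_speed=.1); bot.hold(.2)
f0=np.mean([bot.current_contact_force()[2] for _ in range(5)])
z=.085;h=[]
while z>.048:
    z-=.0007; bot.line_to(P(-.03,.155,z),max_speed=.03)
    f=np.mean([bot.current_contact_force()[2] for _ in range(3)])-f0; h.append((round(z,4),round(float(f),2),round(float(bot.current_ee_pos()[2]),4)))
    if f>9: break
print(h[-16:]); bot.hold(.2)
bot.line_to(P(-.03,.155,.12),max_speed=.06); print(bot.current_clock())
E
```

```text
[(0.071, 0.69, 0.0709), (0.0703, -0.56, 0.0702), (0.0696, -0.03, 0.0695), (0.0689, -0.86, 0.0688), (0.0682, -0.33, 0.0681), (0.0675, -0.12, 0.0675), (0.0668, 1.33, 0.0669), (0.0661, 0.92, 0.0662), (0.0654, 1.66, 0.0654), (0.0647, 1.83, 0.0647), (0.064, 2.32, 0.064), (0.0633, 2.6, 0.0634), (0.0626, 2.7, 0.0626), (0.0619, 4.14, 0.0619), (0.0612, 4.01, 0.0613), (0.0605, 11.65, 0.0612)]
40.5917
```

View pics/w5.png

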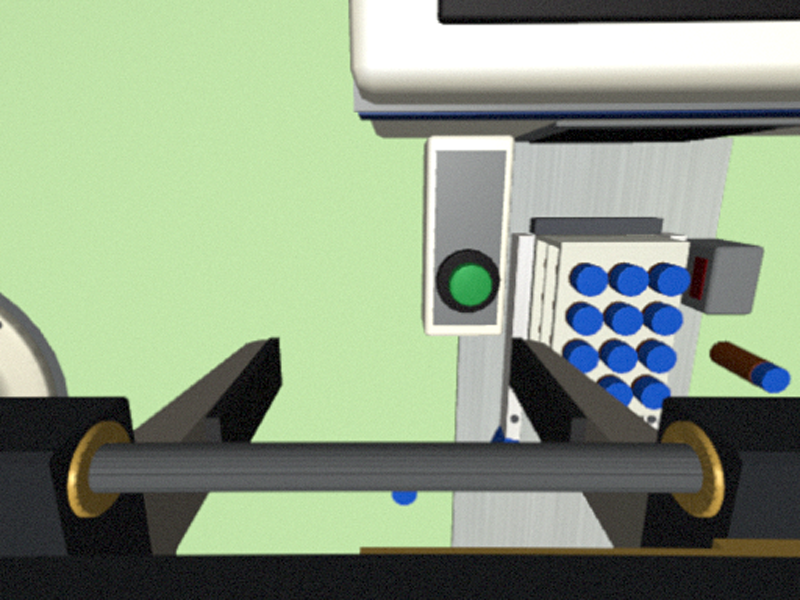

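The picture shows the rack seated at the stop (about (600,235)). The press profile is a 6 mm spring stroke to 4 N followed by a hard stop, so the key went fully down. The arm is clear, so I'll hand in.

```bash
python3 - <<'E'
from workcell import bot
p=bot.current_ee_pos(); bot.line_to([p[0],p[1],.22],max_speed=.15); bot.hold(.3); print(bot.current_contact_force(),bot.current_clock()); print(bot.job_done())
E
```

```text
[ 0.21580935  0.43047484 -0.04312412] 41.7083
the job is handed in; nothing more can be done
None
```

I slid the rack home against the end stop, then pressed the green key through its full 6 mm stroke and let go; the job was handed in at 41.7 s with the arm clear of everything.

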